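# Restock the revolving tea display

### The arm

A 6-joint arm with a two-finger parallel gripper is mounted at the origin on the work surface. World frame = base frame: x ahead of the robot, y to its left, z up, the work surface at z = 0. Lengths are in mm, angles in rad, forces in N, time in s.
With the tool pointing down it reaches from about 275 to 750 mm from the base axis. Payload 10.2 kg.
Tool frame: the origin (TCP) lies midway between the tips of the shut fingers; the grasp point (between the pads) lies 19 mm behind it; z points along the fingers, y is the line along which they close (so a half turn about z gives the same grasp; the last joint's range is limited). The gripper opens to 85 mm and grips with 20 to 120 N. Pads are 22 mm wide; open, the fingers measure 114 mm over their backs; the gripper's body (76 mm by 85 mm) begins 54 mm behind the grasp point. The pads swing forward as they close: fully open they stand 13 mm farther back than shut.
Start: joints at [-1.403, 0.313, 1.498, -0, 1.331, -0.223], TCP at [199.975, -485.429, 207.894] pointing down, gripper open.
Joint ranges: [-2.94, 2.94], [-0.97, 2.17], [0.19, 2.56], [-1.23, 4.37], [0.02, 3.11], [-2.88, 2.88]. Speed limits (rad/s): [2.39, 2.39, 3.01, 3.14, 3.14, 3.14].

### API

Orientations are given as a unit quaternion [w, x, y, z].
In Python, from rig import sense, capture, finish_job, find_in, place_of gives the robot as it stands. The module is installed in compiled form; this text tells all that it offers.
- The arm moves only by the shell command python3 -m jog 'ROWS' [FORCE]. ROWS is JSON, a list of rows, each an object of numbers: "tx", "ty", "tz": the shift along the tool's x, y, z in mm; "ax", "ay", "az": the turn, a rotation vector about the tool's x, y, z in rad; "jaw": the closure, from -1 (fully open) to 1 (shut), so that 0 is half open. In form: [{"tx": .., "ty": .., "tz": .., "ax": .., "ay": .., "az": .., "jaw": ..}, ...]. A call has 1 to 5 rows; each row shifts and turns the commanded pose from where the row before left it, along the tool's axes as they then stand; what a row does not reach is not made up. A row lasts 1/8 s, in which the tool goes at most 62.5 mm and 10.7 degrees, less where a joint would pass 70% of its speed; a pose out of reach is approached as far as the arm can. A call with a gripper value outside its range is refused whole. The fingers move at their own pace and stop on an object; FORCE is the grip in N (left out, the last holds). Time passes only in rows, so rows that do not move let the fingers close. It gives the time, the measured TCP pose, the force, the opening and the grip force at its end, in the units of the state.
- sense(): the state, without advancing time (a new reading comes with each control period).
- capture(name): name is "scene" or "top"; returns a dict with "color" (480x640x3 uint8, red, green, blue), "depth" (480x640 float32, mm along the optical axis (not along the pixel's ray), 0 where there is no reading), "fx", "fy", "cx", "cy" (pixels), "camera_from_world" (4x4, takes a point from world to camera coordinates). Camera axes: x right, y up, looking along -z (the intrinsics and any distortion apply to the point x, -y, -z); pixel columns grow to the right and rows downward; lengths in mm; the calibration is good to about 2 mm. A picture is of the moment at which its call begins.
- finish_job(): hands the job in; it is judged then, once.
Trained networks look in the newest picture that a camera, given by its name, has taken for a name from the list of things; names that differ only in an ending like _2 or _b are one class to them, and where a whole thing is asked for, a point or a joint stands for the part that bears it (a point fixed in the world has none). Each returns a list of dicts, best first, with "conf" (0 to 1); they miss things now and then, are a little off and sometimes report something else, mostly with a low value. They report only what shows in the picture. A call takes as long as a camera call. They do not tell look-alikes from the thing itself.
- find_in(query, camera): "centre" ([column, row] in pixels, amid what is visible of it).
- place_of(query, camera): "centre" ([column, row] in pixels: a listed point, or the origin of a listed thing).
The state is a dict: "time_s": time; "joints": joint angles; "dq": joint speeds; "tau": joint torques, N m; "eef_pos": TCP position; "ee_rot": TCP orientation; "force": force on the tool from outside, world axes, zero at the start; "wrist_torque": the same for the moment, N m; "grip_width": opening from 0.0 (shut) to 1.0 (fully open); "grip_force": force on a finger pad.
Only numpy, scipy, OpenCV 4.12 (cv2) and the standard library are available. Lean on these libraries where they do the work, as an engineer would, in place of code of your own. Each camera call takes 0.05 s, during which the arm holds its last target. There are 200 camera calls.

### The job

Restock the revolving tea display from your side of the counter: turn it until its empty bay faces you, square with the plinth, and clicks in, then lift the red tea carton out of the delivery tray and set it down gently in that bay, upright, in the middle of the bay's floor and with a long side facing out. Then turn the display half round until the newly filled bay faces away from you, towards the shop, and clicks in. Keep the goods on the display standing in their bays, and do not disturb the other carton in the tray or the things on the counter.

Things in the scene. Friction and masses are not known exactly. Their poses are not given: they have to be found in the camera images.
- turntable: turning part of the revolving display; origin on its axis at the bay floor, 54 mm above the counter. Wooden disc, 310 mm diameter, on a fixed 250 mm square plinth. Centre column 46 mm square, 80 mm high with its brass button. Four bays, open outwards: the empty one is centred on -x of this frame, the other three hold one item each, 93 mm from the axis.
- divider_end (a point): top outer end of one of the four like radial dividers between the bays, on the empty bay's +y side; turns with the display. Dividers are 9 mm thick, 70 mm high with brass top edges, from the column to 152 mm from the axis, at 45, 135 (this one), 225, 315 degrees in the turntable's frame.
- plinth: fixed square foot of the display, 250 x 250 x 22 mm, origin under its centre. The turntable spins freely on it either way, with a click stop each quarter turn, when the bays are square with the plinth. Within about 8 degrees of a stop it is pulled in. Entering or leaving a stop takes about 4 N pushed sideways at a divider's end, elsewhere below 1 N; it may start between stops.
- bay (a point): centre of the floor of the empty bay, 93 mm from the display's axis; turns with the display, x towards the axis, z up
- serving_side (a point): fixed point of the plinth (turns with the plinth only), where bay comes when the empty bay faces the robot at its click stop; x points square across the plinth from the robot's side to the shop's side
- shop_side (a point): fixed point of the plinth, where bay comes when that bay faces the shop, away from the robot, at its click stop; axes as serving_side
- plum_mid (a point): the red tea carton, in the tray at first: 56 mm thick (its x), 90 mm long (its y), 78 mm high (z); this point is its centre, 39 mm above its underside; 0.16 kg. The tray's long side holds the two cartons side by side, thickness to thickness, 50 mm apart
- teal_mid (a point): the other carton in the tray, teal; leave it: 56 mm thick (its x), 90 mm long (its y), 78 mm high (z); this point is its centre, 39 mm above its underside; 0.16 kg
- tray: open plywood delivery tray, fixed, 160 mm (its x) by 245 mm (its y), 58 mm high, walls and floor 8 mm; origin under its centre. The cartons stand 53 mm either side of its centre along y, 30 mm from the nearest wall
- mustard_mid (a point): yellow tea carton in a bay of the display: 56 mm thick (its x), 90 mm long (its y), 78 mm high (z); this point is its centre, 39 mm above its underside; 0.16 kg
- cream_mid (a point): cream tea carton in a bay of the display: 56 mm thick (its x), 90 mm long (its y), 78 mm high (z); this point is its centre, 39 mm above its underside; 0.16 kg
- tin_mid (a point): dark blue round tea tin in a bay of the display, 68 mm diameter, 80 mm high; this point is its centre
- cup: white cup on the counter, 80 mm diameter, 62 mm high; origin under its centre
- scoop: wooden-handled tea spoon lying on the counter, 160 mm long along its x; origin under its middle
- jar: amber jar on the counter, 90 mm diameter, 130 mm high; origin under its centre
- giftbox: dark blue gift box with gold ribbon, 100 x 140 x 45 mm high; origin under its centre
Not all that is in view belongs to the job. Leave any green look-alike of the part that bears plum_mid alone.

How it is judged:
By the outcome, as a careful person would: the job done as asked, in the order asked, and still so for the second after the job is handed in, with the robot touching nothing.
It also fails if it takes over 72 s, if anything falls off the work surface, if the arm or the gripper's body presses on something with over 40 N, if the wrist force passes 120 N, or if a joint passes its speed limit or range.

## Working session

There is one attempt and no reset: what is moved stays moved. The work goes in short steps, Python scripts to look and compute and a shell command to move; the robot and the scene stay as the last step left them, time stands still between calls to the robot, and variables do not carry over. Pictures are saved under pics/ and viewed, at most 10 in all, crops included, and the job is handed in when it is done.

```bash
mkdir -p pics
cat > h.py <<'E'
import numpy as np, cv2, json
from rig import sense, capture, finish_job, find_in, place_of
def ray(c,p):
    # returns camera centre and world ray dir with unit optical depth
    M=np.array(c["camera_from_world"]);R=M[:3,:3];t=M[:3,3]
    d=np.array([(p[0]-c["cx"])/c["fx"],-(p[1]-c["cy"])/c["fy"],-1.])
    return -R.T@t, R.T@d
def onz(c,p,z):
    o,d=ray(c,p); return o+d*(z-o[2])/d[2]
def cloud(c):
    v,u=np.mgrid[:480,:640]; M=np.array(c["camera_from_world"]);R=M[:3,:3];t=M[:3,3]
    D=c["depth"]; P=np.stack([(u-c["cx"])/c["fx"]*D,-(v-c["cy"])/c["fy"]*D,-D],-1)
    return (P-t)@R
def pix(c,w):
    M=np.array(c["camera_from_world"]);q=M[:3,:3]@np.array(w)+M[:3,3]
    return c["cx"]+c["fx"]*q[0]/-q[2], c["cy"]-c["fy"]*q[1]/-q[2]
def save(c,n,crop=None,s=1):
    im=c["color"][:,:,::-1]
    if crop: x0,y0,x1,y1=crop; im=im[y0:y1,x0:x1]
    cv2.imwrite("pics/"+n+".png",cv2.resize(im,None,fx=s,fy=s,interpolation=cv2.INTER_CUBIC))
E
python3 - <<'E'
from h import *
np.set_printoptions(precision=1,suppress=True)
Z=dict(turntable=54,divider_end=124,plinth=0,bay=54,serving_side=54,shop_side=54,plum_mid=None,teal_mid=None,tray=0,mustard_mid=93,cream_mid=93,tin_mid=94,cup=0,scoop=0,jar=0,giftbox=0)
Z['plum_mid']=Z['teal_mid']=47
ims=[]
for cam in("top","scene"):
    c=capture(cam); save(c,cam+"0"); np.savez(cam+".npz",**c)
    for k,z in Z.items():
        for r in place_of(k,cam)[:3]:
            if r["conf"]>.2: print(cam,k,round(r["conf"],2),np.array(r["centre"]),onz(c,r["centre"],z)[:2])
s=sense();print(s)
E
```

```text
top turntable 0.56 [258.1 226. ] [577.2 108. ]
top divider_end 0.89 [286.5 185.4] [684.  17.]
top plinth 0.57 [225.8 225.5] [588.6 214.9]
top bay 0.81 [252.3 199.7] [657.9 125. ]
top serving_side 0.61 [314.1 274.6] [427.7 -57.6]
top shop_side 0.31 [259.8 230.9] [562.2 103. ]
top plum_mid 0.63 [419.7 245.1] [ 510.5 -377.5]
top plum_mid 0.62 [479.7 221.4] [ 579.1 -562.7]
top plum_mid 0.58 [400.7 323.8] [ 277.3 -311.3]
top teal_mid 0.69 [389.4 253.2] [ 487.8 -285.3]
top teal_mid 0.33 [402.  247.4] [ 504.6 -323.9]
top tray 0.62 [402.6 250. ] [ 501.  -333.4]
top mustard_mid 0.77 [223.9 228. ] [567.5 203.6]
top cream_mid 0.82 [284.2 223.9] [576.2  27. ]
top tin_mid 0.77 [253.7 261.5] [467.4 116.9]
top cup 0.94 [316. 276.] [425.8 -63.1]
top scoop 0.74 [168.7 266.4] [464.6 390.8]
top jar 0.93 [392.9 184.4] [ 709.1 -310.8]
top giftbox 0.85 [341.4 171.4] [ 754.  -149.7]
top giftbox 0.37 [283.6 222.9] [593.3  34.8]
scene turntable 0.98 [364.5 227. ] [573.2 115.6]
scene turntable 0.73 [256.2 316.8] [ 528.3 -370.2]
scene divider_end 0.81 [383.9 236.3] [683.1   9.9]
scene plinth 0.66 [375.2 313.3]
[... 562 characters left out ...]
.27 [340.2 207.4] [486.4 118.5]
scene tin_mid 0.98 [340.6 205.6] [483.2 126.7]
scene tin_mid 0.23 [255.6 316.5] [ 553.6 -403.4]
scene cup 0.69 [293.6 254.8] [428.3 -53.2]
scene scoop 0.58 [376.  192.6] [474.9 398.6]
scene jar 0.7 [332.7 348. ] [ 713.9 -316.5]
scene giftbox 0.65 [376.1 311.5] [ 745.8 -145.2]
{'time_s': 1.7, 'joints': array([-1.4,  0.3,  1.5, -0. ,  1.3, -0.2]), 'dq': array([-0.,  0., -0., -0.,  0., -0.]), 'tau': array([  0. , -41.2, -26. ,  -0. ,   0. ,   0. ]), 'eef_pos': array([ 200. , -485.4,  207.9]), 'ee_rot': array([-0. ,  1. ,  0.2, -0. ]), 'force': array([ 0.1, -0.2, -0.2]), 'wrist_torque': array([ 0. , -0.1, -0. ]), 'grip_force': 0.0, 'grip_width': 0.999440032241975}
```

View pics/top0.png

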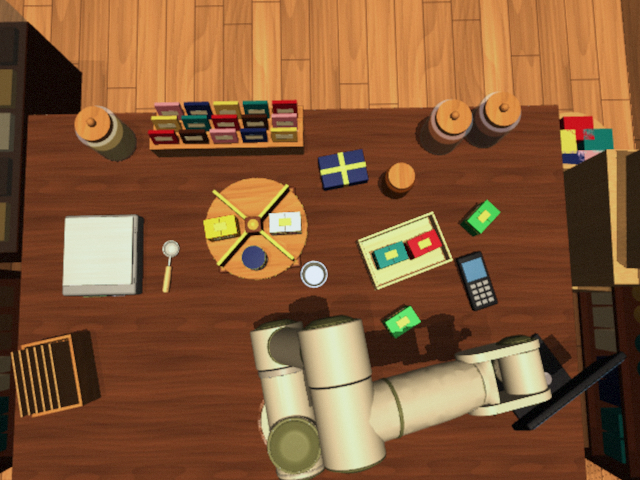

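View pics/scene0.png

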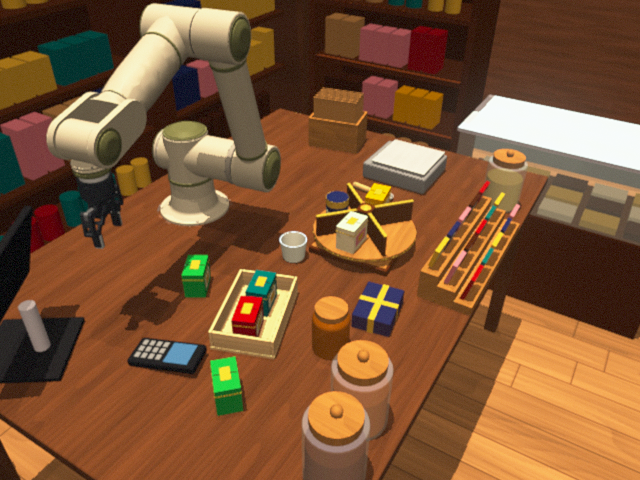

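The top view shows the red carton in the tray at about (424,243), with teal beside it at (390,255). The look-alikes are the green cartons at (483,217) and (403,321). I choose red. The empty bay faces away, at about (252,192).

```bash
cat > m.py <<'E'
from h import *
np.set_printoptions(precision=1,suppress=True)
def hsv(c): return cv2.cvtColor(c["color"],cv2.COLOR_RGB2HSV)
def carton(c,lo,hi,cen,zt,r=80):
    """top face rectangle of carton"""
    P=cloud(c);H=hsv(c)
    m=(np.hypot(P[...,0]-cen[0],P[...,1]-cen[1])<r)&(np.abs(P[...,2]-zt)<7)&(c["depth"]>0)
    hh=H[...,0].astype(int); cm=((hh>=lo)&(hh<=hi)) if lo<=hi else ((hh>=lo)|(hh<=hi))
    m2=m&cm&(H[...,1]>90)
    return P[m2]
def rect(Q):
    (c,wh,a)=cv2.minAreaRect(Q[:,:2].astype(np.float32)); return np.array(c),np.array(wh),a,np.median(Q[:,2]),len(Q)
def dividers(c,cen=(577,112)):
    P=cloud(c);d=c["depth"]>0
    m=d&(abs(P[...,2]-124)<5)&(np.hypot(P[...,0]-cen[0],P[...,1]-cen[1])<165)
    H=hsv(c); m&=(H[...,0]>15)&(H[...,0]<35)&(H[...,1]>100)
    Q=P[m][:,:2]
    from scipy.optimize import least_squares
    def f(p):
        R=Q-p[:2];a=p[2];x=R@[np.cos(a),np.sin(a)];y=R@[-np.sin(a),np.cos(a)]
        return np.minimum(abs(x),abs(y))
    best=min((least_squares(f,[*cen,a],loss="soft_l1",f_scale=3) for a in np.arange(0,1.6,.2)),key=lambda r:r.cost)
    return best.x[:2],np.degrees(best.x[2])%90,len(Q),np.median(abs(best.fun))
E
python3 - <<'E'
from m import *
for cam in("top","scene"):
    c=dict(np.load(cam+".npz")); P=cloud(c)
    print(cam,"div",dividers(c))
    print("red",rect(carton(c,170,8,(512,-380),86)))
    print("teal",rect(carton(c,80,100,(487,-288),86)))
    # plinth: points 10<z<30 within 200 of axis outside disc
    r=np.hypot(P[...,0]-577,P[...,1]-112)
    m=(r<190)&(r>156)&(abs(P[...,2]-22)<5)&(c["depth"]>0)
    Q=P[m];print("plinth pts",len(Q));a=np.degrees(np.arctan2(Q[:,1]-112,Q[:,0]-577));rr=r[m]
    for k in range(0,len(Q),max(1,len(Q)//25)):print(Q[k],round(a[k],1),round(rr[k],1),end=";")
    m=(abs(P[...,0]-500)<180)&(abs(P[...,1]+335)<180)&(abs(P[...,2]-56)<5);Q=P[m];print("tray",rect(Q))
    m=(r<175)&(abs(P[...,2]-52)<6)&(c["depth"]>0)
    print("disc",cv2.minEnclosingCircle(P[m][:,:2].astype(np.float32)),np.median(P[m][:,2]))
c=dict(np.load("top.npz"));save(c,"disp",(190,165,330,290),5)
E
```

```text
top div (array([573.6, 116.1]), np.float64(48.36059014015865), 731, np.float64(3.2557990282020364))
red (array([ 513.5, -384.3]), array([55.1, 91.9]), 23.1302547454834, np.float64(86.48964166898958), 450)
teal (array([ 481.7, -284.6]), array([52.9, 89.4]), 18.71515464782715, np.float64(86.46056058491575), 400)
plinth pts 98
[705.1   2.8  21.5] -40.4 168.3;[701.7   5.9  22.9] -40.4 163.7;[698.   12.   25.9] -39.6 157.0;[698.7   2.9  21.8] -41.9 163.5;[695.7  -0.2  21.1] -43.4 163.3;[692.5  -0.1  21.1] -44.1 161.0;[690.2   0.1  17.1] -44.7 159.2;[690.1 228.6  23.5] 45.9 162.4;[681.2 244.2  22.4] 51.8 168.3;[675.6 244.9  19. ] 53.4 165.5;[480.8 -12.3  22.2] -127.7 157.2;[477.9 -12.2  19.6] -128.6 158.9;[471.6  -3.1  25. ] -132.5 156.1;[468.4  -3.1  26. ] -133.3 158.2;[468.5 -12.1  22.4] -131.1 164.9;[465.5  -3.1  25. ] -134.1 160.2;[465.4 -12.1  23.6] -132.0 166.9;[463.    0.3  17.9] -135.6 159.6;[462.8 -11.9  17.3] -132.7 168.5;[459.8   3.3  19.9] -137.2 159.8;[459.6  -8.8  19.7] -134.2 168.5;[456.6   0.3  21.8] -137.1 164.3;[456.6  -8.8  18.5] -134.9 170.5;[457.9 225.1  23.7] 136.5 16
[... 1417 characters left out ...]
15.7  17.7] -127.4 160.7;[482.5 -15.2  18.6] -126.6 158.4;[693.4   6.1  24.5] -42.3 157.4;[695.2   9.2  23.2] -41.0 156.6;[691.1   5.1  20.6] -43.1 156.3;[695.    3.1  23.6] -42.7 160.5;[697.7  11.   19.5] -39.9 157.4;[702.    8.   23.2] -39.8 162.6;[684.6  -7.3  22.7] -48.0 160.7;[689.4  -4.4  22.7] -46.0 161.8;[700.3   5.5  20.6] -40.8 162.9;[692.7  -4.4  20.6] -45.2 164.1;[696.3   1.2  18.3] -42.9 162.9;[699.8   0.1  20.5] -42.3 166.1;[705.4   8.3  17.3] -38.9 165.0;[702.8   0.8  17.7] -41.5 167.9;tray (array([ 491.4, -338.1]), array([258.4, 282.1]), 43.013526916503906, np.float64(54.42930197738873), 839)
disc ((573.0067138671875, 110.55267333984375), 156.85577392578125) 50.45176990873994
```

View pics/disp.png

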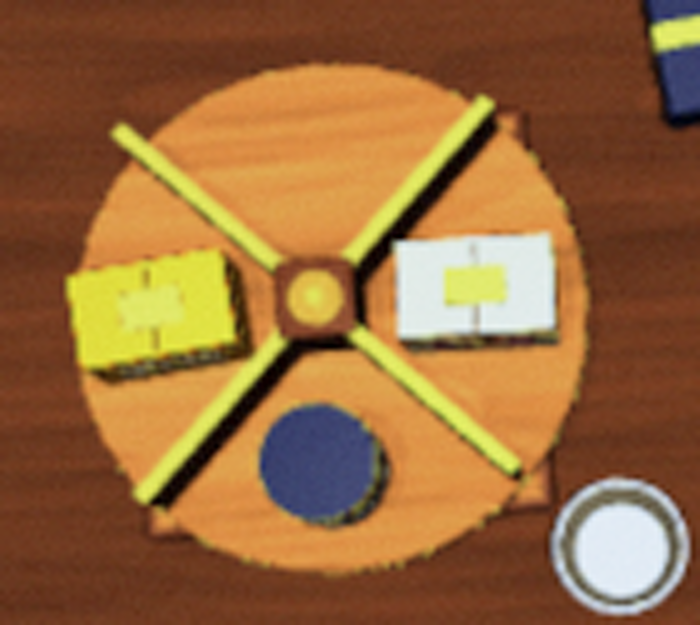

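The crop shows the empty bay facing away at about (310,160), and the dividers seem to sit at a stop with plinth yaw around 4°. Next I check the red carton close up and work out the tool angles.

Run:
```python
from m import *
from scipy.spatial.transform import Rotation as Ro
c=dict(np.load("top.npz"));save(c,"tray",(345,200,465,300),6)
for nm,Q in(("red",carton(c,170,8,(512,-380),86)),("teal",carton(c,80,100,(487,-288),86))):
    for a in range(-80,100,5):
        u=np.array([np.cos(np.radians(a)),np.sin(np.radians(a))]);p=Q[:,:2]@u;
        if a%10==0: print(nm,a,np.ptp(p).round(1),end=" | ")
    b=cv2.boxPoints(cv2.minAreaRect(Q[:,:2].astype(np.float32)));print("\n",b)
for p in((294.6,187.4),(299.6,265.6),(220,272)):print(onz(c,p,22))
s=sense();q=s["ee_rot"];R=Ro.from_quat([*q[1:],q[0]]).as_matrix();print(R,repr(s["joints"]),np.degrees(np.arctan2(R[1,0],R[0,0])))
```

```text
red -80 98.9 | red -70 92.5 | red -60 94.3 | red -50 98.1 | red -40 100.3 | red -30 100.0 | red -20 96.7 | red -10 90.7 | red 0 82.0 | red 10 70.9 | red 20 58.1 | red 30 64.3 | red 40 77.0 | red 50 87.6 | red 60 95.9 | red 70 101.3 | red 80 103.6 | red 90 102.8 | 
 [[ 470.1 -352.8]
 [ 506.2 -437.3]
 [ 556.9 -415.7]
 [ 520.8 -331.2]]
teal -80 92.7 | teal -70 89.4 | teal -60 93.3 | teal -50 95.9 | teal -40 96.9 | teal -30 94.9 | teal -20 90.1 | teal -10 82.5 | teal 0 73.1 | teal 10 62.2 | teal 20 54.6 | teal 30 67.6 | teal 40 79.3 | teal 50 88.6 | teal 60 95.2 | teal 70 98.9 | teal 80 99.6 | teal 90 97.3 | 
 [[ 442.3 -250.7]
 [ 470.9 -335.4]
 [ 521.1 -318.5]
 [ 492.4 -233.8]]
[700.5  -2.1  22. ]
[457.5 -13.8  22. ]
[442.9 228.4  22. ]
[[ 0.9  0.4 -0. ]
 [ 0.4 -0.9  0. ]
 [-0.  -0.  -1. ]] array([-1.4,  0.3,  1.5, -0. ,  1.3, -0.2]) 22.39131471792155
```

View pics/tray.png

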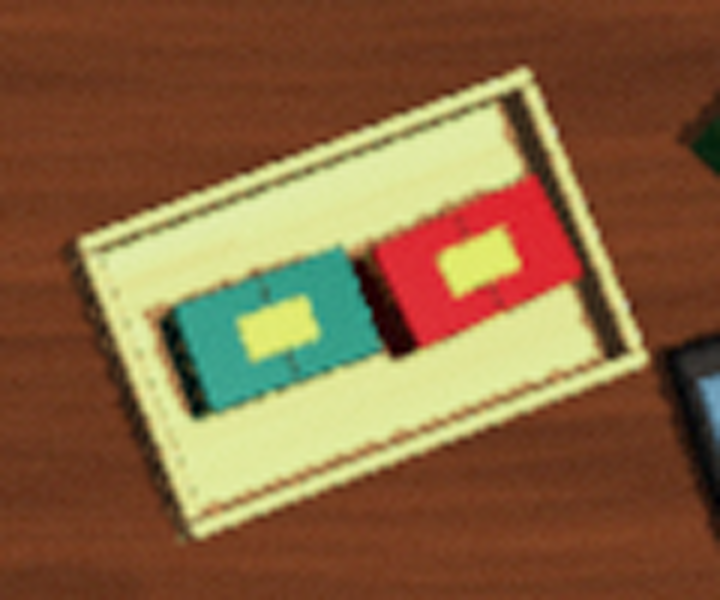

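The crop shows the red carton at about (478,262) and the teal one to its left. They stand end to end, with the thickness running across the tray at about 23°. My plan is to grip the display's column from above, with the fingers in the empty and tin bays, and turn it in two quarter turns. I move above it first.

```bash
R='';
python3 -m jog '[{"tx":20,"ty":-14,"jaw":-0.46},{"tx":39.5,"ty":-28.5,"jaw":-0.46},{"tx":39.5,"ty":-28.5,"jaw":-0.46},{"tx":39.5,"ty":-28.5,"jaw":-0.46},{"tx":39.5,"ty":-28.5,"jaw":-0.46}]' >/dev/null
python3 -m jog '[{"tx":39.5,"ty":-28.5,"jaw":-0.46},{"tx":39.5,"ty":-28.5,"jaw":-0.46},{"tx":39.5,"ty":-28.5,"jaw":-0.46},{"tx":39.5,"ty":-28.5,"jaw":-0.46},{"tx":39.5,"ty":-28.5,"jaw":-0.46}]' >/dev/null
python3 -m jog '[{"tx":39.5,"ty":-28.5,"jaw":-0.46},{"tx":39.5,"ty":-28.5,"jaw":-0.46},{"tx":39.5,"ty":-28.5,"jaw":-0.46},{"tx":39.5,"ty":-28.5,"jaw":-0.46},{"tx":39.5,"ty":-28.5,"jaw":-0.46}]' >/dev/null
python3 -m jog '[{"az":-0.177,"jaw":-0.46},{"az":-0.177,"jaw":-0.46},{"az":-0.177,"jaw":-0.46},{"az":-0.177,"jaw":-0.46},{"az":-0.177,"jaw":-0.46}]' >/dev/null
python3 -m jog '[{"az":-0.177,"jaw":-0.46},{"az":-0.177,"jaw":-0.46},{"jaw":-0.46},{"jaw":-0.46}]'
cat > st.py <<'E'
import sys
from m import *
from scipy.spatial.transform import Rotation as Ro
def state():
    s=sense();q=s["ee_rot"];R=Ro.from_quat([*q[1:],q[0]]).as_matrix();return s,R
def rep(tgt=None,phi=None):
    s,R=state();p=np.array(s["eef_pos"]);ya=np.degrees(np.arctan2(R[1,1],R[0,1]))
    print("t",round(s["time_s"],2),"p",p,"yang",round(ya,2),"J6",np.degrees(s["joints"][5]).round(1),"F",s["force"],"w",round(s["grip_width"]*85,1),"gf",round(s["grip_force"],1),"tilt",R[:2,2].round(3))
    if tgt is not None: print("to go tool xyz",R.T@(np.array(tgt)-p))
    if phi is not None: print("az",round(np.radians((ya-phi+90)%180-90),4))
E
python3 - <<'E'
from st import *
rep((573,114.5,92),3.3)
E
```

```text
t 1.7 p [ 200.  -485.4  207.9] yang -67.61 J6 -12.8 F [ 0.1 -0.2 -0.2] w 85.0 gf 0.0 tilt [-0.  0.]
to go tool xyz [ 573.4 -412.6  115.9]
az -1.2376schema error: expected keys tx, ty, tz, ax, ay, az, jaw
schema error: expected keys tx, ty, tz, ax, ay, az, jaw
schema error: expected keys tx, ty, tz, ax, ay, az, jaw
schema error: expected keys tx, ty, tz, ax, ay, az, jaw
schema error: expected keys tx, ty, tz, ax, ay, az, jaw
```

```bash
python3 -m jog '[{"tx":23,"ty":-16.5,"tz":0,"ax":0,"ay":0,"az":0,"jaw":-0.46},{"tx":50,"ty":-36,"tz":0,"ax":0,"ay":0,"az":0,"jaw":-0.46},{"tx":50,"ty":-36,"tz":0,"ax":0,"ay":0,"az":0,"jaw":-0.46},{"tx":50,"ty":-36,"tz":0,"ax":0,"ay":0,"az":0,"jaw":-0.46},{"tx":50,"ty":-36,"tz":0,"ax":0,"ay":0,"az":0,"jaw":-0.46}]' >/dev/null
python3 -m jog '[{"tx":50,"ty":-36,"tz":0,"ax":0,"ay":0,"az":0,"jaw":-0.46},{"tx":50,"ty":-36,"tz":0,"ax":0,"ay":0,"az":0,"jaw":-0.46},{"tx":50,"ty":-36,"tz":0,"ax":0,"ay":0,"az":0,"jaw":-0.46},{"tx":50,"ty":-36,"tz":0,"ax":0,"ay":0,"az":0,"jaw":-0.46},{"tx":50,"ty":-36,"tz":0,"ax":0,"ay":0,"az":0,"jaw":-0.46}]' >/dev/null
python3 -m jog '[{"tx":50,"ty":-36,"tz":0,"ax":0,"ay":0,"az":0,"jaw":-0.46},{"tx":50,"ty":-36,"tz":0,"ax":0,"ay":0,"az":0,"jaw":-0.46},{"tx":0,"ty":0,"tz":0,"ax":0,"ay":0,"az":-0.177,"jaw":-0.46},{"tx":0,"ty":0,"tz":0,"ax":0,"ay":0,"az":-0.177,"jaw":-0.46},{"tx":0,"ty":0,"tz":0,"ax":0,"ay":0,"az":-0.177,"jaw":-0.46}]' >/dev/null
python3 -m jog '[{"tx":0,"ty":0,"tz":0,"ax":0,"ay":0,"az":-0.177,"jaw":-0.46},{"tx":0,"ty":0,"tz":0,"ax":0,"ay":0,"az":-0.177,"jaw":-0.46},{"tx":0,"ty":0,"tz":0,"ax":0,"ay":0,"az":-0.177,"jaw":-0.46},{"tx":0,"ty":0,"tz":0,"ax":0,"ay":0,"az":-0.177,"jaw":-0.46},{"tx":0,"ty":0,"tz":0,"ax":0,"ay":0,"az":0,"jaw":-0.46}]'
python3 - <<'E'
from st import *
rep((573,114.5,92),3.3)
c=capture("scene");save(c,"over",(270,120,470,280),4)
E
```

```text
time_s: 4.2
eef_pos: [572.6, 114.2, 207.9]
ee_rot: [-0.0, 0.687, 0.727, -0.0]
force: [0.8, -0.2, -0.1]
grip_width: 0.731
grip_force: 0.0
t 4.2 p [572.6 114.2 207.9] yang 3.29 J6 -3.5 F [ 0.8 -0.2 -0.1] w 62.1 gf 0.0 tilt [-0. -0.]
to go tool xyz [  0.3   0.4 115.9]
az -0.0002
```

View pics/over.png

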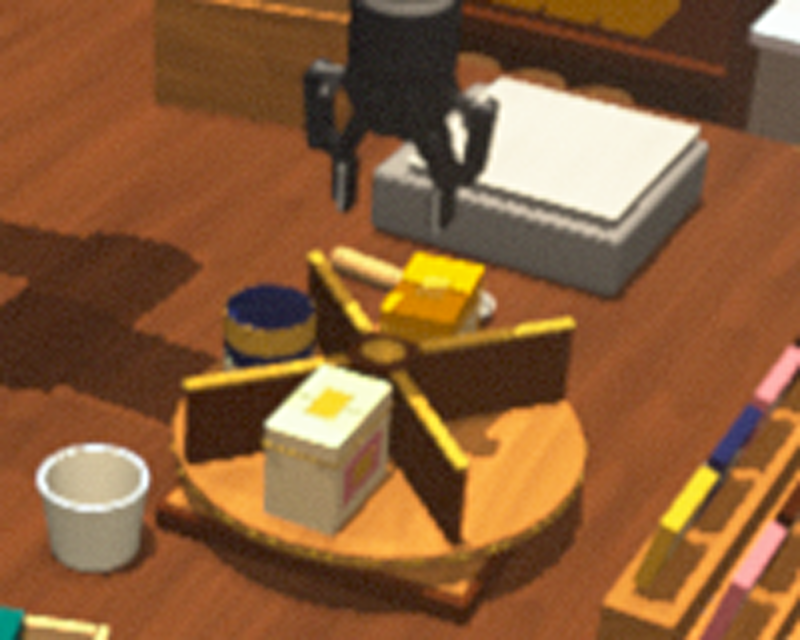

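The fingers straddle the column in line with the empty and tin bays, with the button at about (385,350). I go down and grip.

```bash
python3 -m jog '[{"tx":0.3,"ty":0.4,"tz":30,"ax":0,"ay":0,"az":0,"jaw":-0.46},{"tx":0,"ty":0,"tz":30,"ax":0,"ay":0,"az":0,"jaw":-0.46},{"tx":0,"ty":0,"tz":24,"ax":0,"ay":0,"az":0,"jaw":-0.46},{"tx":0,"ty":0,"tz":14,"ax":0,"ay":0,"az":0,"jaw":-0.46},{"tx":0,"ty":0,"tz":10,"ax":0,"ay":0,"az":0,"jaw":-0.46}]'
python3 -m jog '[{"tx":0,"ty":0,"tz":0,"ax":0,"ay":0,"az":0,"jaw":-0.3},{"tx":0,"ty":0,"tz":0,"ax":0,"ay":0,"az":0,"jaw":-0.2},{"tx":0,"ty":0,"tz":0,"ax":0,"ay":0,"az":0,"jaw":-0.1},{"tx":0,"ty":0,"tz":0,"ax":0,"ay":0,"az":0,"jaw":0},{"tx":0,"ty":0,"tz":0,"ax":0,"ay":0,"az":0,"jaw":0.1}]' 25
python3 -c "
from st import *
rep((573,114.5,100),3.3)"
```

```text
time_s: 4.88
eef_pos: [573.2, 114.6, 99.6]
ee_rot: [0.0, 0.686, 0.727, 0.0]
force: [0.1, 0.1, -0.3]
grip_width: 0.732
grip_force: 0.0
time_s: 5.5
eef_pos: [573.4, 114.6, 101.3]
ee_rot: [0.001, 0.686, 0.728, 0.001]
force: [-2.8, -0.4, 8.4]
grip_width: 0.45
grip_force: 4.2
t 5.5 p [573.4 114.6 101.3] yang 3.38 J6 -3.6 F [-2.8 -0.4  8.4] w 38.3 gf 4.2 tilt [ 0. -0.]
to go tool xyz [-0.1 -0.4  1.3]
az 0.0014
```

```bash
python3 -c "
from st import *
c=dict(np.load('top.npz'));P=cloud(c);d=P-np.array([573.5,115,0])
a=np.radians(3.4);x=d[...,0]*np.cos(a)+d[...,1]*np.sin(a);y=-d[...,0]*np.sin(a)+d[...,1]*np.cos(a)
m=(abs(x)<50)&(abs(y)<8)&(c['depth']>0)
o=np.argsort(x[m]);print(np.c_[x[m],y[m],P[m][:,2]][o][::2])
"
```

```text
[[-48.5  -3.8  57.3]
 [-48.1   4.7  60.5]
 [-47.6   2.5  54.4]
 [-45.2  -3.8  55.5]
 [-44.6   5.   56.1]
 [-43.2  -7.7  61.4]
 [-42.1  -3.9  54.6]
 [-41.5   7.7  57.4]
 [-40.   -4.9  61.4]
 [-39.    1.5  57.5]
 [-38.4   4.8  54.6]
 [-36.1  -1.6  56.8]
 [-35.6  -6.7  49.1]
 [-35.2   4.8  53.2]
 [-33.5  -7.7  55.8]
 [-32.7  -4.2  51.7]
 [-32.5   4.3  55.3]
 [-30.9  -5.5  61.3]
 [-30.3  -2.1  58.2]
 [-29.5   4.1  55.4]
 [-27.   -4.9  54.1]
 [-26.4  -1.6  51.5]
 [-25.9   7.2  52.7]
 [-24.1  -8.   53.2]
 [-23.8   3.4  58.2]
 [-23.7  -4.9  52.5]
 [-23.1  -6.8  93.2]
 [-22.9  -1.1 117.5]
 [-22.5  -6.1 111.4]
 [-22.4   7.4  96.4]
 [-22.4  -0.9  68. ]
 [-22.3   7.5  72.3]
 [-22.2  -6.3  63.3]
 [-22.    5.   68.5]
 [-21.6  -0.1  85.5]
 [-21.4  -5.1 125.8]
 [-20.6   6.3 126.2]
 [-20.2   3.9 122.1]
 [-18.6  -7.9 124.3]
 [-18.5   0.1 128.3]
 [-17.6   6.2 125.2]
 [-15.7  -2.8 127.4]
 [-14.8   3.3 124.4]
 [-12.7  -5.6 125.5]
 [-12.7  -2.9 127. ]
 [-12.6   5.2 130.4]
 [ -9.7  -5.7 124.6]
 [ -9.4   7.9 130. ]
 [ -8.8   5.7 124.6]
 [ -7.5  -6.4 129. ]
 [ -6.7   2.2 128.3]
 [ -6.5  -0.3 125.4]
 [ -5.2  -7.  132.6]
 [ -4.1  -0.8 128.5]
 [ -3.5   7.7 128.8]
 [ -2.1  -1.7 134.4]
 [ -1.8  -6.8 129.7]
 [ -1.3   6.9 133.6]
 [  1.3  -1.5 130.9]
 [  1.4   1.3 131.4]
 [  2.4   7.4 128.3]
 [  3.4  -4.9 134.4]
 [  4.3   3.8 132.7]
 [  4.8   6.9 131.2]
 [  7.   -4.6 130.1]
 [  7.4   1.1 130.1]
 [  9.    7.7 123. ]
 [  9.8   3.2 134.6]
 [ 10.1  -1.9 129.8]
 [ 11.1   6.9 127.7]
 [ 13.1  -4.7 128. ]
 [ 14.    6.7 127.7]
 [ 15.6  -5.2 130.1]
 [ 16.1  -7.6 126.2]
 [ 16.3   3.4 129.9]
 [ 19.   -7.8 126.2]
 [ 19.6   6.2 128.8]
 [ 20.    1.  124.2]
 [ 22.5   0.6 126.2]
 [ 23.5  -4.1 117.8]
 [ 36.4  -3.6  58.6]
 [ 37.6   0.1  52.8]
 [ 38.    6.   53.3]
 [ 39.9  -3.5  56. ]
 [ 40.4  -0.3  54.6]
 [ 42.6  -1.   59.2]
 [ 43.5  -3.4  53. ]
 [ 44.4   5.8  51.9]
 [ 46.3   4.9  58.2]
 [ 47.   -6.1  48.7]
 [ 49.2   7.4  60.3]
 [ 49.9  -0.7  52.7]]
```

```bash
python3 -m jog '[{"tx":0,"ty":0,"tz":0,"ax":0,"ay":0,"az":0,"jaw":0.1},{"tx":0,"ty":0,"tz":0,"ax":0,"ay":0,"az":0,"jaw":0.1}]'
python3 -c "
from st import *
c=capture('scene');save(c,'grip',(310,140,430,250),6)"
```

```text
time_s: 5.75
eef_pos: [573.4, 114.6, 101.3]
ee_rot: [0.001, 0.686, 0.728, 0.001]
force: [-3.0, 0.2, 8.6]
grip_width: 0.451
grip_force: 4.3
```

View pics/grip.png

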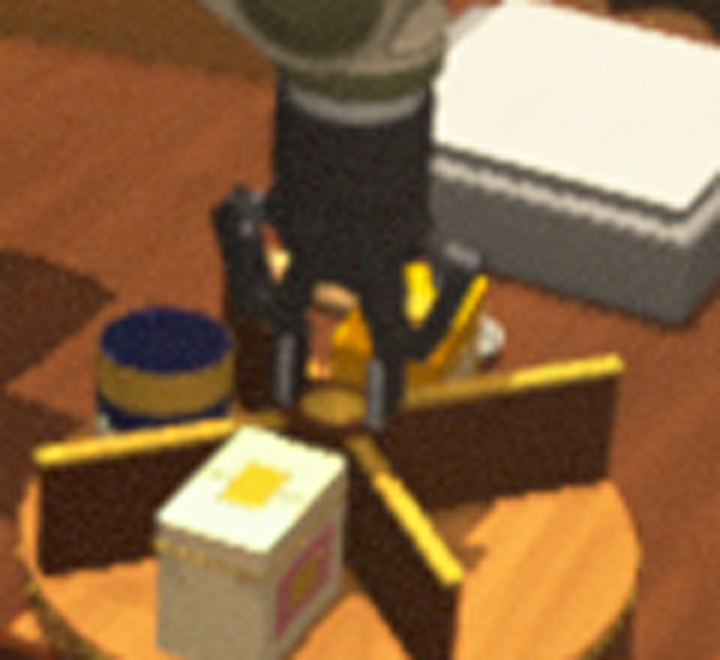

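The fingertips seem to have closed around the button on top of the column, at about (335,405), with width 38. I open, go 20 mm lower and grip the column itself.

```bash
python3 -m jog '[{"tx":0,"ty":0,"tz":0,"ax":0,"ay":0,"az":0,"jaw":-0.3},{"tx":0,"ty":0,"tz":0,"ax":0,"ay":0,"az":0,"jaw":-0.5},{"tx":0,"ty":0,"tz":0,"ax":0,"ay":0,"az":0,"jaw":-0.5},{"tx":0,"ty":0,"tz":10,"ax":0,"ay":0,"az":0,"jaw":-0.5},{"tx":0,"ty":0,"tz":10,"ax":0,"ay":0,"az":0,"jaw":-0.5}]'
python3 -m jog '[{"tx":0,"ty":0,"tz":0,"ax":0,"ay":0,"az":0,"jaw":-0.3},{"tx":0,"ty":0,"tz":0,"ax":0,"ay":0,"az":0,"jaw":-0.2},{"tx":0,"ty":0,"tz":0,"ax":0,"ay":0,"az":0,"jaw":-0.1},{"tx":0,"ty":0,"tz":0,"ax":0,"ay":0,"az":0,"jaw":0},{"tx":0,"ty":0,"tz":0,"ax":0,"ay":0,"az":0,"jaw":0.1}]' 25
python3 -c "
from st import *
rep((573,114.5,80),3.3)"
```

```text
time_s: 6.42
eef_pos: [572.8, 114.6, 78.9]
ee_rot: [-0.0, 0.686, 0.728, -0.0]
force: [-0.4, 0.5, 0.6]
grip_width: 0.752
grip_force: 0.0
time_s: 7.05
eef_pos: [571.9, 114.5, 80.2]
ee_rot: [-0.001, 0.686, 0.728, -0.001]
force: [-9.0, -1.5, 5.7]
grip_width: 0.537
grip_force: 26.3
t 7.05 p [571.9 114.5  80.2] yang 3.4 J6 -3.6 F [-9.  -1.5  5.7] w 45.7 gf 26.3 tilt [-0. -0.]
to go tool xyz [-0.1  1.1  0.2]
az 0.0017
```

```bash
python3 -m jog '[{"tx":0,"ty":-1,"tz":0,"ax":0,"ay":0,"az":0.03,"jaw":0.1},{"tx":0,"ty":0,"tz":0,"ax":0,"ay":0,"az":0.06,"jaw":0.1},{"tx":0,"ty":0,"tz":0,"ax":0,"ay":0,"az":0.09,"jaw":0.1},{"tx":0,"ty":0,"tz":0,"ax":0,"ay":0,"az":0.11,"jaw":0.1},{"tx":0,"ty":0,"tz":0,"ax":0,"ay":0,"az":0.11,"jaw":0.1}]'
python3 -m jog '[{"tx":0,"ty":0,"tz":0,"ax":0,"ay":0,"az":0.11,"jaw":0.1},{"tx":0,"ty":0,"tz":0,"ax":0,"ay":0,"az":0.11,"jaw":0.1},{"tx":0,"ty":0,"tz":0,"ax":0,"ay":0,"az":0.11,"jaw":0.1},{"tx":0,"ty":0,"tz":0,"ax":0,"ay":0,"az":0.11,"jaw":0.1},{"tx":0,"ty":0,"tz":0,"ax":0,"ay":0,"az":0.11,"jaw":0.1}]'
python3 -m jog '[{"tx":0,"ty":0,"tz":0,"ax":0,"ay":0,"az":0.11,"jaw":0.1},{"tx":0,"ty":0,"tz":0,"ax":0,"ay":0,"az":0.11,"jaw":0.1},{"tx":0,"ty":0,"tz":0,"ax":0,"ay":0,"az":0.11,"jaw":0.1},{"tx":0,"ty":0,"tz":0,"ax":0,"ay":0,"az":0.11,"jaw":0.1},{"tx":0,"ty":0,"tz":0,"ax":0,"ay":0,"az":0.09,"jaw":0.1}]'
python3 -m jog '[{"tx":0,"ty":0,"tz":0,"ax":0,"ay":0,"az":0.061,"jaw":0.1},{"tx":0,"ty":0,"tz":0,"ax":0,"ay":0,"az":0.03,"jaw":0.1},{"tx":0,"ty":0,"tz":0,"ax":0,"ay":0,"az":0,"jaw":0.1}]'
python3 - <<'E'
from st import *
rep((572,114.5,80),93.3)
for cam in("top",):
    c=capture(cam);np.savez(cam+"1.npz",**c)
    try: print(dividers(c,(572,114)))
    except Exception as e: print(e)
    for k in("bay","mustard_mid","cream_mid","tin_mid"):
        for r in place_of(k,cam)[:1]: print(k,round(r["conf"],2),onz(c,r["centre"],54 if k=="bay" else 93))
E
```

```text
time_s: 7.68
eef_pos: [570.6, 114.2, 80.2]
ee_rot: [-0.001, 0.818, 0.575, -0.002]
force: [-12.8, -5.4, 9.0]
grip_width: 0.533
grip_force: 30.6
time_s: 8.3
eef_pos: [569.2, 115.6, 80.2]
ee_rot: [-0.002, 0.943, 0.332, -0.003]
force: [-18.7, 4.4, 12.3]
grip_width: 0.527
grip_force: 27.4
time_s: 8.93
eef_pos: [570.3, 117.2, 80.2]
ee_rot: [-0.002, 0.997, 0.074, -0.001]
force: [-10.6, 12.4, 7.4]
grip_width: 0.537
grip_force: 59.3
time_s: 9.3
eef_pos: [571.2, 117.5, 80.0]
ee_rot: [-0.002, 1.0, 0.029, -0.0]
force: [-5.3, 16.5, -1.3]
grip_width: 0.533
grip_force: 28.1
t 9.3 p [571.2 117.5  80. ] yang -86.67 J6 86.5 F [-5.3 16.5 -1.3] w 45.3 gf 28.1 tilt [-0.  0.]
to go tool xyz [0.6 3.1 0. ]
az 0.0005
(array([625.1, 101.3]), np.float64(29.684227177593847), 255, np.float64(8.765762180802074))
bay 0.61 [578.4  16.6  54. ]
mustard_mid 0.77 [669.6 120.8  93. ]
cream_mid 0.47 [564.7 104.7  93. ]
tin_mid 0.39 [569.8 215.   93. ]
```

```bash
python3 -m jog '[{"tx":-0.5,"ty":-3,"tz":0,"ax":0,"ay":0,"az":0,"jaw":-0.3},{"tx":0,"ty":0,"tz":0,"ax":0,"ay":0,"az":0,"jaw":-0.5},{"tx":0,"ty":0,"tz":0,"ax":0,"ay":0,"az":0,"jaw":-0.5},{"tx":0,"ty":0,"tz":30,"ax":0,"ay":0,"az":0,"jaw":-0.5},{"tx":0,"ty":0,"tz":0,"ax":0,"ay":0,"az":0,"jaw":-0.5}]' >/dev/null; echo oops-check; python3 -c "
from st import *
rep((571,117.5,80),3.3)"
```

```text
oops-check
t 10.18 p [571.  116.9  48.9] yang -86.69 J6 86.8 F [ 0.9 -1.3 -0.2] w 64.2 gf 0.0 tilt [-0. -0.]
to go tool xyz [  0.   -0.6 -31.1]
az -1.5706
```

That row went down instead of up because of a sign slip. The force reads about zero, so nothing was touched. I lift now, then swing the tool back half a turn.

```bash
python3 -m jog '[{"tx":0,"ty":0,"tz":-20,"ax":0,"ay":0,"az":0,"jaw":-0.5},{"tx":0,"ty":0,"tz":-38,"ax":0,"ay":0,"az":0,"jaw":-0.5},{"tx":0,"ty":0,"tz":-38,"ax":0,"ay":0,"az":0,"jaw":-0.5},{"tx":0,"ty":0,"tz":0,"ax":0,"ay":0,"az":-0.174,"jaw":-0.5},{"tx":0,"ty":0,"tz":0,"ax":0,"ay":0,"az":-0.174,"jaw":-0.5}]' >/dev/null
python3 -m jog '[{"tx":0,"ty":0,"tz":0,"ax":0,"ay":0,"az":-0.174,"jaw":-0.5},{"tx":0,"ty":0,"tz":0,"ax":0,"ay":0,"az":-0.174,"jaw":-0.5},{"tx":0,"ty":0,"tz":0,"ax":0,"ay":0,"az":-0.174,"jaw":-0.5},{"tx":0,"ty":0,"tz":0,"ax":0,"ay":0,"az":-0.174,"jaw":-0.5},{"tx":0,"ty":0,"tz":0,"ax":0,"ay":0,"az":-0.174,"jaw":-0.5}]' >/dev/null
python3 -m jog '[{"tx":0,"ty":0,"tz":0,"ax":0,"ay":0,"az":-0.174,"jaw":-0.5},{"tx":0,"ty":0,"tz":0,"ax":0,"ay":0,"az":-0.174,"jaw":-0.5},{"tx":0,"ty":0,"tz":0,"ax":0,"ay":0,"az":-0.174,"jaw":-0.5},{"tx":0,"ty":0,"tz":0,"ax":0,"ay":0,"az":-0.174,"jaw":-0.5},{"tx":0,"ty":0,"tz":0,"ax":0,"ay":0,"az":-0.174,"jaw":-0.5}]' >/dev/null
python3 -m jog '[{"tx":0,"ty":0,"tz":0,"ax":0,"ay":0,"az":-0.174,"jaw":-0.5},{"tx":0,"ty":0,"tz":0,"ax":0,"ay":0,"az":-0.174,"jaw":-0.5},{"tx":0,"ty":0,"tz":0,"ax":0,"ay":0,"az":-0.174,"jaw":-0.5},{"tx":0,"ty":0,"tz":0,"ax":0,"ay":0,"az":-0.174,"jaw":-0.5},{"tx":0,"ty":0,"tz":0,"ax":0,"ay":0,"az":-0.174,"jaw":-0.5}]' >/dev/null
python3 -m jog '[{"tx":0,"ty":0,"tz":0,"ax":0,"ay":0,"az":-0.174,"jaw":-0.5},{"tx":0,"ty":0,"tz":0,"ax":0,"ay":0,"az":0,"jaw":-0.5}]' >/dev/null
python3 - <<'E'
from st import *
rep((571,117.5,80),93.3)
c=capture("scene")
for k in("divider_end","bay","mustard_mid","cream_mid","tin_mid","turntable"):
    for r in place_of(k,"scene")[:1]: print(k,round(r["conf"],2),onz(c,r["centre"],{"bay":54,"turntable":54,"divider_end":124}.get(k,93)))
E
```

```text
t 12.93 p [571.4 117.4 146.3] yang 92.72 J6 -92.6 F [-0.5  0.4  0. ] w 64.0 gf 0.0 tilt [0. 0.]
to go tool xyz [ 0.4  0.1 66.3]
az -0.0101
divider_end 0.61 [471.9  -2.7 124. ]
bay 0.87 [573.   31.7  54. ]
mustard_mid 0.83 [666.5 122.6  93. ]
cream_mid 0.78 [473.5 118.5  93. ]
tin_mid 0.68 [576.1 224.4  93. ]
turntable 0.91 [574.4 110.7  54. ]
```

```bash
python3 -m jog '[{"tx":0,"ty":0,"tz":20,"ax":0,"ay":0,"az":-0.01,"jaw":-0.5},{"tx":0,"ty":0,"tz":26,"ax":0,"ay":0,"az":0,"jaw":-0.5},{"tx":0,"ty":0,"tz":20,"ax":0,"ay":0,"az":0,"jaw":-0.5},{"tx":0,"ty":0,"tz":0,"ax":0,"ay":0,"az":0,"jaw":-0.3},{"tx":0,"ty":0,"tz":0,"ax":0,"ay":0,"az":0,"jaw":-0.2}]'
python3 -m jog '[{"tx":0,"ty":0,"tz":0,"ax":0,"ay":0,"az":0,"jaw":-0.1},{"tx":0,"ty":0,"tz":0,"ax":0,"ay":0,"az":0,"jaw":0},{"tx":0,"ty":0,"tz":0,"ax":0,"ay":0,"az":0,"jaw":0.1},{"tx":0,"ty":0,"tz":0,"ax":0,"ay":0,"az":0,"jaw":0.1}]' 25
```

```text
time_s: 13.9
eef_pos: [571.9, 117.5, 80.9]
ee_rot: [0.001, -0.029, 1.0, -0.0]
force: [0.1, 0.3, 0.3]
grip_width: 0.597
grip_force: 0.0
time_s: 14.4
eef_pos: [571.8, 117.5, 81.0]
ee_rot: [0.001, -0.03, 1.0, 0.0]
force: [-2.0, 0.3, 5.8]
grip_width: 0.533
grip_force: 26.6
```

```bash
python3 -m jog '[{"tx":1,"ty":0,"tz":0,"ax":0,"ay":0,"az":0.03,"jaw":0.1},{"tx":0,"ty":0,"tz":0,"ax":0,"ay":0,"az":0.06,"jaw":0.1},{"tx":0,"ty":0,"tz":0,"ax":0,"ay":0,"az":0.09,"jaw":0.1},{"tx":0,"ty":0,"tz":0,"ax":0,"ay":0,"az":0.11,"jaw":0.1},{"tx":0,"ty":0,"tz":0,"ax":0,"ay":0,"az":0.11,"jaw":0.1}]' >/dev/null
python3 -m jog '[{"tx":0,"ty":0,"tz":0,"ax":0,"ay":0,"az":0.11,"jaw":0.1},{"tx":0,"ty":0,"tz":0,"ax":0,"ay":0,"az":0.11,"jaw":0.1},{"tx":0,"ty":0,"tz":0,"ax":0,"ay":0,"az":0.11,"jaw":0.1},{"tx":0,"ty":0,"tz":0,"ax":0,"ay":0,"az":0.11,"jaw":0.1},{"tx":0,"ty":0,"tz":0,"ax":0,"ay":0,"az":0.11,"jaw":0.1}]' |grep force
python3 -m jog '[{"tx":0,"ty":0,"tz":0,"ax":0,"ay":0,"az":0.11,"jaw":0.1},{"tx":0,"ty":0,"tz":0,"ax":0,"ay":0,"az":0.11,"jaw":0.1},{"tx":0,"ty":0,"tz":0,"ax":0,"ay":0,"az":0.11,"jaw":0.1},{"tx":0,"ty":0,"tz":0,"ax":0,"ay":0,"az":0.11,"jaw":0.1},{"tx":0,"ty":0,"tz":0,"ax":0,"ay":0,"az":0.09,"jaw":0.1}]' >/dev/null
python3 -m jog '[{"tx":0,"ty":0,"tz":0,"ax":0,"ay":0,"az":0.061,"jaw":0.1},{"tx":0,"ty":0,"tz":0,"ax":0,"ay":0,"az":0.03,"jaw":0.1},{"tx":0,"ty":0,"tz":0,"ax":0,"ay":0,"az":0,"jaw":0.1}]'
python3 - <<'E'
from st import *
rep((571,117.5,80),3.3)
E
```

```text
force: [2.7, 4.8, 7.3]
grip_force: 41.5
time_s: 16.65
eef_pos: [571.9, 118.1, 80.8]
ee_rot: [0.001, 0.686, 0.727, 0.002]
force: [5.7, -0.3, 3.4]
grip_width: 0.535
grip_force: 30.8
t 16.65 p [571.9 118.1  80.8] yang 3.3 J6 -3.2 F [ 5.7 -0.3  3.4] w 45.4 gf 30.8 tilt [0. 0.]
to go tool xyz [-0.5 -0.9  0.8]
az -0.0
```

```bash
python3 -m jog '[{"tx":0,"ty":0,"tz":0,"ax":0,"ay":0,"az":0,"jaw":-0.3},{"tx":0,"ty":0,"tz":0,"ax":0,"ay":0,"az":0,"jaw":-0.5},{"tx":0,"ty":0,"tz":0,"ax":0,"ay":0,"az":0,"jaw":-0.5},{"tx":0,"ty":0,"tz":-25,"ax":0,"ay":0,"az":0,"jaw":-0.5},{"tx":0,"ty":0,"tz":-45,"ax":0,"ay":0,"az":0,"jaw":-0.5}]'
python3 -m jog '[{"tx":0,"ty":0,"tz":-40,"ax":0,"ay":0,"az":0,"jaw":-1},{"tx":-30,"ty":-5,"tz":0,"ax":0,"ay":0,"az":0,"jaw":-1},{"tx":-52,"ty":-9,"tz":0,"ax":0,"ay":0,"az":0,"jaw":-1},{"tx":-52,"ty":-9,"tz":0,"ax":0,"ay":0,"az":0,"jaw":-1},{"tx":-52,"ty":-9,"tz":0,"ax":0,"ay":0,"az":0,"jaw":-1}]' >/dev/null
python3 -m jog '[{"tx":-52,"ty":-9,"tz":0,"ax":0,"ay":0,"az":0,"jaw":-1},{"tx":-52,"ty":-9,"tz":0,"ax":0,"ay":0,"az":0,"jaw":-1},{"tx":-52,"ty":-9,"tz":0,"ax":0,"ay":0,"az":0,"jaw":-1},{"tx":-52,"ty":-9,"tz":0,"ax":0,"ay":0,"az":0,"jaw":-1},{"tx":-52,"ty":-9,"tz":0,"ax":0,"ay":0,"az":0,"jaw":-1}]' >/dev/null
python3 -m jog '[{"tx":-52,"ty":-9,"tz":0,"ax":0,"ay":0,"az":0,"jaw":-1},{"tx":0,"ty":0,"tz":0,"ax":0,"ay":0,"az":-0.172,"jaw":-1},{"tx":0,"ty":0,"tz":0,"ax":0,"ay":0,"az":-0.172,"jaw":-1},{"tx":0,"ty":0,"tz":0,"ax":0,"ay":0,"az":0,"jaw":-1}]'
python3 - <<'E'
from st import *
rep((513.5,-384.5,35),23)
c=capture("top");np.savez("top2.npz",**c);save(c,"top2",(190,150,470,300),2.8)
print(dividers(c,(572,117)))
P=cloud(c);r=np.hypot(P[...,0]-572,P[...,1]-117);m=(r<175)&(abs(P[...,2]-52)<6)&(c["depth"]>0)
print("disc",cv2.minEnclosingCircle(P[m][:,:2].astype(np.float32)))
print("teal",rect(carton(c,80,100,(487,-288),86)))
E
```

```text
time_s: 17.27
eef_pos: [569.3, 117.3, 149.3]
ee_rot: [-0.001, 0.686, 0.728, -0.001]
force: [-0.2, 1.0, -0.2]
grip_width: 0.749
grip_force: 0.0
time_s: 19.02
eef_pos: [513.7, -384.8, 189.6]
ee_rot: [-0.0, 0.552, 0.834, 0.0]
force: [0.6, -0.0, 0.5]
grip_width: 0.997
grip_force: 0.0
t 19.02 p [ 513.7 -384.8  189.6] yang 22.99 J6 -70.3 F [ 0.6 -0.   0.5] w 84.7 gf 0.0 tilt [-0.  0.]
to go tool xyz [  0.3  -0.1 154.6]
az -0.0002
(array([574.3, 113.1]), np.float64(48.73555404425508), 741, np.float64(3.261969917374247))
disc ((573.9547729492188, 114.35179138183594), 155.38136291503906)
teal (array([ 481.1, -282.7]), array([50.9, 87. ]), 20.217405319213867, np.float64(86.35475020453609), 251)
```

View pics/top2.png

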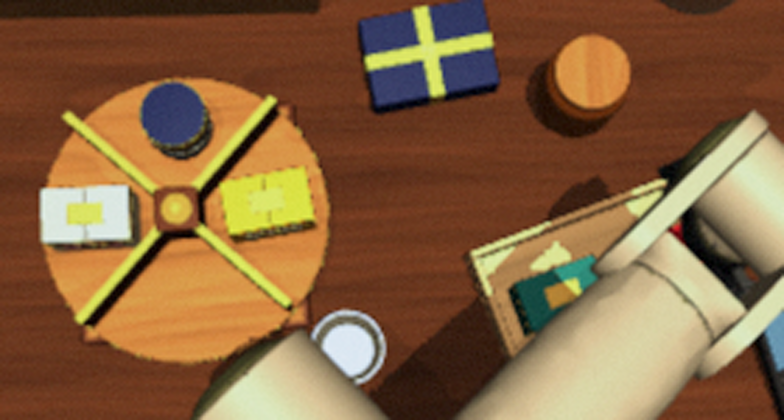

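The picture shows the empty bay facing the robot at about (175,290), in its stop: the divider angle is 48.7° against 48.4° before. All the goods are standing. By feel, the axis lies about (-2,+3) mm from where the camera puts it, so I use that offset at the tray too.

```bash
python3 -m jog '[{"tx":3,"ty":0,"tz":25,"ax":0,"ay":0,"az":0,"jaw":-1},{"tx":0,"ty":0,"tz":45,"ax":0,"ay":0,"az":0,"jaw":-1},{"tx":0,"ty":0,"tz":40,"ax":0,"ay":0,"az":0,"jaw":-1},{"tx":0,"ty":0,"tz":25,"ax":0,"ay":0,"az":0,"jaw":-1},{"tx":0,"ty":0,"tz":19,"ax":0,"ay":0,"az":0,"jaw":-1}]'
python3 -m jog '[{"tx":0,"ty":0,"tz":0,"ax":0,"ay":0,"az":0,"jaw":-0.7},{"tx":0,"ty":0,"tz":0,"ax":0,"ay":0,"az":0,"jaw":-0.5},{"tx":0,"ty":0,"tz":0,"ax":0,"ay":0,"az":0,"jaw":-0.4},{"tx":0,"ty":0,"tz":0,"ax":0,"ay":0,"az":0,"jaw":-0.3},{"tx":0,"ty":0,"tz":0,"ax":0,"ay":0,"az":0,"jaw":-0.2}]' 25
python3 -m jog '[{"tx":0,"ty":0,"tz":0,"ax":0,"ay":0,"az":0,"jaw":-0.2},{"tx":0,"ty":0,"tz":0,"ax":0,"ay":0,"az":0,"jaw":-0.2}]'
python3 -c "
from st import *
rep((513.5,-384.5,35),23)"
```

```text
time_s: 19.7
eef_pos: [512.6, -381.7, 34.8]
ee_rot: [-0.0, 0.552, 0.834, 0.0]
force: [-0.1, 0.6, 1.1]
grip_width: 0.997
grip_force: 0.0
time_s: 20.32
eef_pos: [513.0, -382.5, 37.1]
ee_rot: [0.001, 0.551, 0.834, -0.0]
force: [-0.7, 0.6, 6.8]
grip_width: 0.654
grip_force: 27.5
time_s: 20.58
eef_pos: [513.0, -382.5, 37.1]
ee_rot: [0.001, 0.551, 0.834, -0.0]
force: [-1.2, 1.4, 6.8]
grip_width: 0.652
grip_force: 27.5
t 20.57 p [ 513.  -382.5   37.1] yang 23.08 J6 -70.3 F [-1.2  1.4  6.8] w 55.4 gf 27.5 tilt [ 0. -0.]
to go tool xyz [-2.1 -0.4  2.1]
az 0.0015
```

```bash
python3 -m jog '[{"tx":0,"ty":0,"tz":-10,"ax":0,"ay":0,"az":0,"jaw":-0.2},{"tx":0,"ty":0,"tz":-30,"ax":0,"ay":0,"az":0,"jaw":-0.2},{"tx":0,"ty":0,"tz":-50,"ax":0,"ay":0,"az":0,"jaw":-0.2},{"tx":0,"ty":0,"tz":-50,"ax":0,"ay":0,"az":0.1,"jaw":-0.2},{"tx":0,"ty":0,"tz":-25,"ax":0,"ay":0,"az":0.14,"jaw":-0.2}]' 30
python3 -m jog '[{"tx":0,"ty":0,"tz":0,"ax":0,"ay":0,"az":0.102,"jaw":-0.2},{"tx":25,"ty":0,"tz":0,"ax":0,"ay":0,"az":0,"jaw":-0.2},{"tx":52,"ty":-0.5,"tz":0,"ax":0,"ay":0,"az":0,"jaw":-0.2},{"tx":52,"ty":-0.5,"tz":0,"ax":0,"ay":0,"az":0,"jaw":-0.2},{"tx":52,"ty":-0.5,"tz":0,"ax":0,"ay":0,"az":0,"jaw":-0.2}]'
python3 -m jog '[{"tx":52,"ty":-0.5,"tz":0,"ax":0,"ay":0,"az":0,"jaw":-0.2},{"tx":52,"ty":-0.5,"tz":0,"ax":0,"ay":0,"az":0,"jaw":-0.2},{"tx":52,"ty":-0.5,"tz":0,"ax":0,"ay":0,"az":0,"jaw":-0.2},{"tx":52,"ty":-0.5,"tz":0,"ax":0,"ay":0,"az":0,"jaw":-0.2},{"tx":52,"ty":-0.5,"tz":0,"ax":0,"ay":0,"az":0,"jaw":-0.2}]' >/dev/null
python3 -m jog '[{"tx":35,"ty":0,"tz":0,"ax":0,"ay":0,"az":0,"jaw":-0.2},{"tx":19,"ty":0,"tz":0,"ax":0,"ay":0,"az":0,"jaw":-0.2},{"tx":0,"ty":0,"tz":0,"ax":0,"ay":0,"az":0,"jaw":-0.2}]'
python3 - <<'E'
from st import *
rep((479.2,111.9,83),3.5)
for cam in("top","scene"):
    c=capture(cam);np.savez(cam+"3.npz",**c);P=cloud(c);H=hsv(c)
    m=(np.hypot(P[...,0]-479,P[...,1]-112)<90)&(P[...,2]>160)&((H[...,0]>170)|(H[...,0]<6))&(H[...,1]>150)&(H[...,2]>60)
    Q=P[m]
    if len(Q)>10:
        a=np.radians(3.5);d=Q[:,:2]-[479.2,111.9];u=d@[np.cos(a),np.sin(a)];v=d@[-np.sin(a),np.cos(a)]
        print(cam,len(Q),"radial",np.percentile(u,[1,99]),"tang",np.percentile(v,[1,99]),"z",np.percentile(Q[:,2],[1,50,99]))
c=dict(np.load("scene3.npz"));save(c,"held",(250,90,430,260),4)
E
```

```text
time_s: 21.2
eef_pos: [513.1, -382.3, 204.4]
ee_rot: [0.002, 0.649, 0.761, -0.0]
force: [-0.2, -0.4, -2.0]
grip_width: 0.648
grip_force: 33.1
time_s: 21.82
eef_pos: [499.7, -199.7, 201.2]
ee_rot: [-0.0, 0.685, 0.728, 0.0]
force: [0.2, 0.5, -2.0]
grip_width: 0.648
grip_force: 33.1
time_s: 22.82
eef_pos: [478.2, 112.7, 201.1]
ee_rot: [0.0, 0.684, 0.729, 0.0]
force: [0.2, -0.3, -2.7]
grip_width: 0.648
grip_force: 33.1
t 22.82 p [478.2 112.7 201.1] yang 3.61 J6 -4.0 F [ 0.2 -0.3 -2.7] w 55.1 gf 33.1 tilt [0. 0.]
to go tool xyz [ -0.8   0.9 118.1]
az 0.002
top 27 radial [-41.5 -13.1] tang [-59.8  43.2] z [237.5 250.1 469.1]
scene 587 radial [-29.   29.8] tang [-51.5  41.6] z [173.4 219.2 249.5]
```

View pics/held.png

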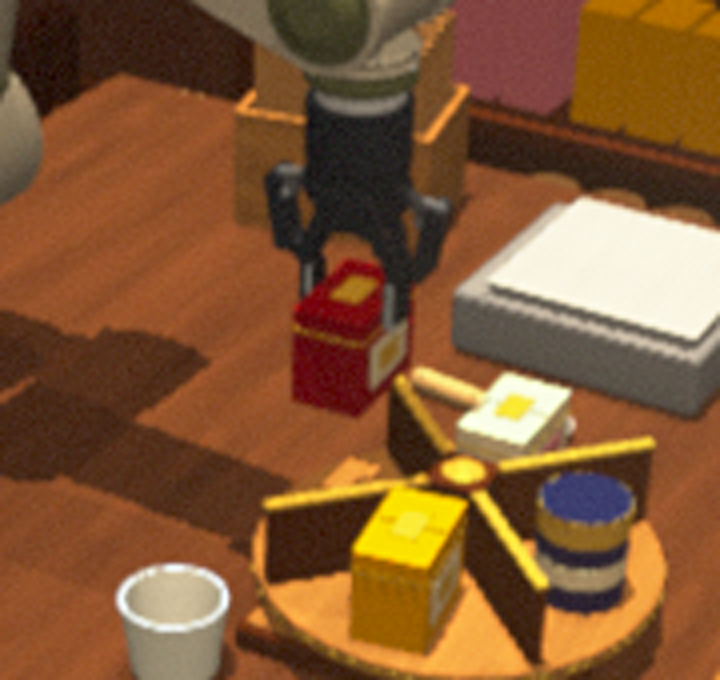

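The red carton hangs upright at about (350,340), and all three cross-checks put it about 1.7 mm to +tool-x of the TCP. I lower it with that corrected.

```bash
python3 -m jog '[{"tx":-2.5,"ty":0.9,"tz":20,"ax":0,"ay":0,"az":0.002,"jaw":-0.2},{"tx":0,"ty":0,"tz":35,"ax":0,"ay":0,"az":0,"jaw":-0.2},{"tx":0,"ty":0,"tz":30,"ax":0,"ay":0,"az":0,"jaw":-0.2},{"tx":0,"ty":0,"tz":18,"ax":0,"ay":0,"az":0,"jaw":-0.2},{"tx":0,"ty":0,"tz":8,"ax":0,"ay":0,"az":0,"jaw":-0.2}]'
python3 -m jog '[{"tx":0,"ty":0,"tz":2,"ax":0,"ay":0,"az":0,"jaw":-0.2},{"tx":0,"ty":0,"tz":0,"ax":0,"ay":0,"az":0,"jaw":-0.2}]'
python3 -c "
from st import *
rep((479.2,111.9,82),3.5)"
```

```text
time_s: 23.55
eef_pos: [479.4, 108.5, 89.2]
ee_rot: [-0.0, 0.686, 0.727, -0.0]
force: [-0.3, -0.5, -1.7]
grip_width: 0.648
grip_force: 33.0
time_s: 23.8
eef_pos: [480.0, 109.2, 88.5]
ee_rot: [0.0, 0.686, 0.728, 0.0]
force: [0.2, -0.0, -1.9]
grip_width: 0.649
grip_force: 33.0
t 23.8 p [480.  109.2  88.5] yang 3.36 J6 -4.2 F [ 0.2 -0.  -1.9] w 55.2 gf 33.0 tilt [ 0. -0.]
to go tool xyz [ 2.8 -0.6  6.5]
az -0.0024
```

```bash
python3 -m jog '[{"tx":1,"ty":-0.5,"tz":1.5,"ax":0,"ay":0,"az":0,"jaw":-0.2},{"tx":0,"ty":0,"tz":1.5,"ax":0,"ay":0,"az":0,"jaw":-0.2}]'
python3 -m jog '[{"tx":0,"ty":0,"tz":1,"ax":0,"ay":0,"az":0,"jaw":-0.2}]'
python3 -m jog '[{"tx":0,"ty":0,"tz":1,"ax":0,"ay":0,"az":0,"jaw":-0.2}]'
```

```text
time_s: 24.05
eef_pos: [479.1, 110.4, 85.1]
ee_rot: [0.0, 0.686, 0.728, 0.0]
force: [0.1, 0.0, -1.6]
grip_width: 0.651
grip_force: 33.0
time_s: 24.18
eef_pos: [479.0, 110.4, 83.9]
ee_rot: [0.0, 0.686, 0.728, 0.0]
force: [-0.0, -0.1, -1.9]
grip_width: 0.65
grip_force: 33.0
time_s: 24.3
eef_pos: [479.1, 110.4, 83.0]
ee_rot: [0.0, 0.686, 0.728, 0.0]
force: [-4.4, -0.3, 11.1]
grip_width: 0.645
grip_force: 34.4
```

Run:
```python
from st import *
rep((479.2,110.2,82),3.5)
c=capture("scene");P=cloud(c);H=hsv(c)
m=(np.hypot(P[...,0]-479,P[...,1]-112)<90)&((H[...,0]>170)|(H[...,0]<6))&(H[...,1]>150)&(H[...,2]>60)&(P[...,2]>60)
print(np.percentile(P[m][:,2],[1,5,50,90,97]))
```

```text
t 24.3 p [479.1 110.4  83. ] yang 3.38 J6 -4.1 F [-4.4 -0.3 11.1] w 54.9 gf 34.4 tilt [0. 0.]
to go tool xyz [-0.2  0.1  1. ]
az -0.002
[ 90.8 103.5 127.1 130.7 132.1]
```

```bash
python3 -m jog '[{"tx":0,"ty":0,"tz":-0.8,"ax":0,"ay":0,"az":0,"jaw":-0.2},{"tx":0,"ty":0,"tz":0,"ax":0,"ay":0,"az":0,"jaw":-0.35},{"tx":0,"ty":0,"tz":0,"ax":0,"ay":0,"az":0,"jaw":-0.45},{"tx":0,"ty":0,"tz":0,"ax":0,"ay":0,"az":0,"jaw":-0.6},{"tx":0,"ty":0,"tz":0,"ax":0,"ay":0,"az":0,"jaw":-0.6}]'
python3 -m jog '[{"tx":0,"ty":0,"tz":-15,"ax":0,"ay":0,"az":0,"jaw":-0.6},{"tx":0,"ty":0,"tz":-30,"ax":0,"ay":0,"az":0,"jaw":-0.6},{"tx":0,"ty":0,"tz":-45,"ax":0,"ay":0,"az":0,"jaw":-0.6},{"tx":-50,"ty":0,"tz":-20,"ax":0,"ay":0,"az":0,"jaw":-0.6},{"tx":-60,"ty":0,"tz":0,"ax":0,"ay":0,"az":0,"jaw":-0.6}]'
python3 -m jog '[{"tx":-60,"ty":0,"tz":0,"ax":0,"ay":0,"az":0,"jaw":-0.6},{"tx":-60,"ty":0,"tz":0,"ax":0,"ay":0,"az":0,"jaw":-0.6},{"tx":-60,"ty":0,"tz":0,"ax":0,"ay":0,"az":0,"jaw":-0.6},{"tx":0,"ty":0,"tz":0,"ax":0,"ay":0,"az":0,"jaw":-0.6}]'
python3 - <<'E'
from st import *
rep((572,117.6,81),3.4)
c=capture("top");np.savez("top4.npz",**c);save(c,"top4",(190,170,330,300),5)
print("div",dividers(c,(573.5,114)))
P=cloud(c);r=np.hypot(P[...,0]-572,P[...,1]-117);m=(r<175)&(abs(P[...,2]-52)<6)&(c["depth"]>0)
print("disc",cv2.minEnclosingCircle(P[m][:,:2].astype(np.float32)))
Q=carton(c,170,8,(480,108),132)
print("red",rect(Q) if len(Q) else len(Q)); 
if len(Q): print(cv2.boxPoints(cv2.minAreaRect(Q[:,:2].astype(np.float32))))
E
```

```text
time_s: 24.98
eef_pos: [479.1, 110.3, 83.7]
ee_rot: [0.0, 0.686, 0.728, 0.0]
force: [0.6, 0.7, -0.6]
grip_width: 0.805
grip_force: 0.0
time_s: 25.6
eef_pos: [486.3, -0.4, 196.6]
ee_rot: [0.002, 0.685, 0.728, 0.001]
force: [1.4, -0.3, -0.5]
grip_width: 0.799
grip_force: 0.0
time_s: 26.1
eef_pos: [495.9, -182.6, 194.3]
ee_rot: [0.0, 0.688, 0.726, -0.0]
force: [-0.1, 0.3, 0.5]
grip_width: 0.799
grip_force: 0.0
t 26.1 p [ 495.9 -182.6  194.3] yang 3.11 J6 -36.0 F [-0.1  0.3  0.5] w 67.9 gf 0.0 tilt [ 0. -0.]
to go tool xyz [295.7  92.3 113.1]
az -0.005
div (array([573.9, 113.4]), np.float64(48.62967488760366), 728, np.float64(3.3224274234844877))
disc ((574.1221313476562, 114.71668243408203), 155.26670837402344)
red (array([504.6, 110.5]), array([103.6,  89. ]), 3.713899612426758, np.float64(131.62049824843632), 483)
[[450.  151.6]
 [455.8  62.8]
 [559.1  69.5]
 [553.4 158.3]]
```

View pics/top4.png

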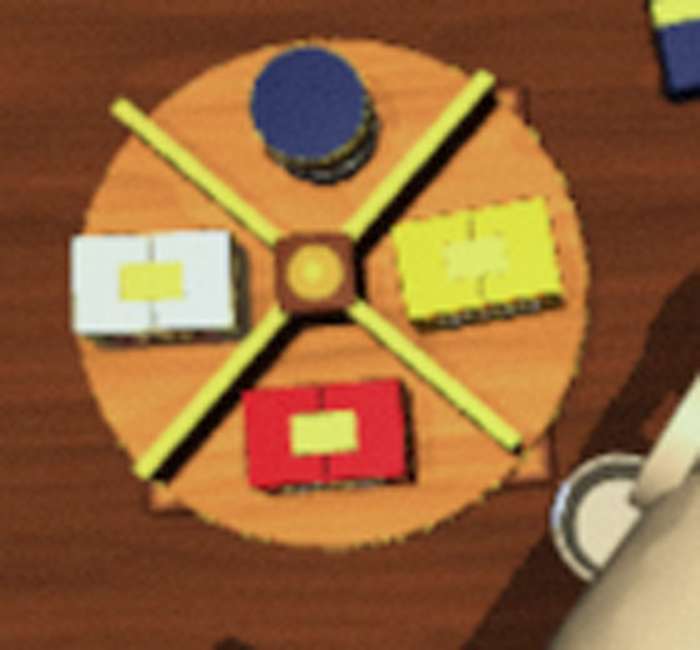

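The red carton stands at about (325,435), in the middle of its bay and square, within about 1 mm of centre. Now the half turn, done the same way.

```bash
python3 -m jog '[{"tx":25,"ty":8,"tz":0,"ax":0,"ay":0,"az":0,"jaw":-0.5},{"tx":52,"ty":16,"tz":0,"ax":0,"ay":0,"az":-0.005,"jaw":-0.5},{"tx":52,"ty":16,"tz":0,"ax":0,"ay":0,"az":0,"jaw":-0.5},{"tx":52,"ty":16,"tz":0,"ax":0,"ay":0,"az":0,"jaw":-0.5},{"tx":52,"ty":16,"tz":0,"ax":0,"ay":0,"az":0,"jaw":-0.5}]' >/dev/null
python3 -m jog '[{"tx":40,"ty":12,"tz":0,"ax":0,"ay":0,"az":0,"jaw":-0.5},{"tx":22.5,"ty":8.3,"tz":0,"ax":0,"ay":0,"az":0,"jaw":-0.5},{"tx":0,"ty":0,"tz":0,"ax":0,"ay":0,"az":0,"jaw":-0.5},{"tx":0,"ty":0,"tz":0,"ax":0,"ay":0,"az":0,"jaw":-0.5}]'
python3 -c "
from st import *
rep((572,117.6,81),3.4)"
```

```text
time_s: 27.28
eef_pos: [569.3, 121.6, 194.1]
ee_rot: [0.0, 0.684, 0.73, 0.0]
force: [-0.3, 0.1, -0.7]
grip_width: 0.753
grip_force: 0.0
t 27.27 p [569.3 121.6 194.1] yang 3.7 J6 -3.2 F [-0.3  0.1 -0.7] w 64.0 gf 0.0 tilt [ 0. -0.]
to go tool xyz [ -4.2   2.5 113.1]
az 0.0053
```

```bash
python3 -m jog '[{"tx":-4.2,"ty":2.5,"tz":20,"ax":0,"ay":0,"az":0.005,"jaw":-0.5},{"tx":0,"ty":0,"tz":35,"ax":0,"ay":0,"az":0,"jaw":-0.5},{"tx":0,"ty":0,"tz":28,"ax":0,"ay":0,"az":0,"jaw":-0.5},{"tx":0,"ty":0,"tz":20,"ax":0,"ay":0,"az":0,"jaw":-0.5},{"tx":0,"ty":0,"tz":10,"ax":0,"ay":0,"az":0,"jaw":-0.5}]'
python3 -m jog '[{"tx":0,"ty":0,"tz":0,"ax":0,"ay":0,"az":0,"jaw":-0.3},{"tx":0,"ty":0,"tz":0,"ax":0,"ay":0,"az":0,"jaw":-0.2},{"tx":0,"ty":0,"tz":0,"ax":0,"ay":0,"az":0,"jaw":-0.1},{"tx":0,"ty":0,"tz":0,"ax":0,"ay":0,"az":0,"jaw":0},{"tx":0,"ty":0,"tz":0,"ax":0,"ay":0,"az":0,"jaw":0.1}]' 25
python3 -c "
from st import *
rep((572,117.6,81),3.4)"
```

```text
time_s: 27.9
eef_pos: [572.0, 116.8, 80.1]
ee_rot: [-0.0, 0.686, 0.727, -0.0]
force: [0.1, 0.0, 0.4]
grip_width: 0.75
grip_force: 0.0
time_s: 28.52
eef_pos: [571.8, 117.4, 81.5]
ee_rot: [-0.0, 0.686, 0.728, -0.001]
force: [-8.2, -2.1, 5.8]
grip_width: 0.532
grip_force: 26.0
t 28.52 p [571.8 117.4  81.5] yang 3.4 J6 -3.3 F [-8.2 -2.1  5.8] w 45.2 gf 26.0 tilt [-0. -0.]
to go tool xyz [0.2 0.3 0.5]
az -0.0
```

```bash
python3 -m jog '[{"tx":0,"ty":-1,"tz":0,"ax":0,"ay":0,"az":0.03,"jaw":0.1},{"tx":0,"ty":0,"tz":0,"ax":0,"ay":0,"az":0.06,"jaw":0.1},{"tx":0,"ty":0,"tz":0,"ax":0,"ay":0,"az":0.09,"jaw":0.1},{"tx":0,"ty":0,"tz":0,"ax":0,"ay":0,"az":0.11,"jaw":0.1},{"tx":0,"ty":0,"tz":0,"ax":0,"ay":0,"az":0.11,"jaw":0.1}]' >/dev/null
python3 -m jog '[{"tx":0,"ty":0,"tz":0,"ax":0,"ay":0,"az":0.11,"jaw":0.1},{"tx":0,"ty":0,"tz":0,"ax":0,"ay":0,"az":0.11,"jaw":0.1},{"tx":0,"ty":0,"tz":0,"ax":0,"ay":0,"az":0.11,"jaw":0.1},{"tx":0,"ty":0,"tz":0,"ax":0,"ay":0,"az":0.11,"jaw":0.1},{"tx":0,"ty":0,"tz":0,"ax":0,"ay":0,"az":0.11,"jaw":0.1}]' |grep force
python3 -m jog '[{"tx":0,"ty":0,"tz":0,"ax":0,"ay":0,"az":0.11,"jaw":0.1},{"tx":0,"ty":0,"tz":0,"ax":0,"ay":0,"az":0.11,"jaw":0.1},{"tx":0,"ty":0,"tz":0,"ax":0,"ay":0,"az":0.11,"jaw":0.1},{"tx":0,"ty":0,"tz":0,"ax":0,"ay":0,"az":0.11,"jaw":0.1},{"tx":0,"ty":0,"tz":0,"ax":0,"ay":0,"az":0.09,"jaw":0.1}]' >/dev/null
python3 -m jog '[{"tx":0,"ty":0,"tz":0,"ax":0,"ay":0,"az":0.061,"jaw":0.1},{"tx":0,"ty":0,"tz":0,"ax":0,"ay":0,"az":0.03,"jaw":0.1},{"tx":0,"ty":0,"tz":0,"ax":0,"ay":0,"az":0,"jaw":0.1}]'
python3 -c "
from st import *
rep((571.9,117.6,81),93.4)"
```

```text
force: [-2.6, 0.1, 6.2]
grip_force: 44.8
time_s: 30.78
eef_pos: [572.6, 117.6, 81.5]
ee_rot: [-0.0, 1.0, 0.029, 0.002]
force: [4.0, 0.2, 3.0]
grip_width: 0.532
grip_force: 35.8
t 30.77 p [572.6 117.6  81.5] yang -86.69 J6 86.8 F [4.  0.2 3. ] w 45.3 gf 35.8 tilt [0. 0.]
to go tool xyz [-0.7 -0.1  0.5]
az -0.0016
```

Now I release, lift with tz negative, and swing back half a turn.

```bash
python3 -m jog '[{"tx":0,"ty":0,"tz":0,"ax":0,"ay":0,"az":0,"jaw":-0.3},{"tx":0,"ty":0,"tz":0,"ax":0,"ay":0,"az":0,"jaw":-0.5},{"tx":0,"ty":0,"tz":0,"ax":0,"ay":0,"az":0,"jaw":-0.5},{"tx":0,"ty":0,"tz":-25,"ax":0,"ay":0,"az":0,"jaw":-0.5},{"tx":0,"ty":0,"tz":-40,"ax":0,"ay":0,"az":0,"jaw":-0.5}]'
python3 -m jog '[{"tx":0,"ty":0,"tz":0,"ax":0,"ay":0,"az":-0.087,"jaw":-0.5},{"tx":0,"ty":0,"tz":0,"ax":0,"ay":0,"az":-0.174,"jaw":-0.5},{"tx":0,"ty":0,"tz":0,"ax":0,"ay":0,"az":-0.174,"jaw":-0.5},{"tx":0,"ty":0,"tz":0,"ax":0,"ay":0,"az":-0.174,"jaw":-0.5},{"tx":0,"ty":0,"tz":0,"ax":0,"ay":0,"az":-0.174,"jaw":-0.5}]' >/dev/null
python3 -m jog '[{"tx":0,"ty":0,"tz":0,"ax":0,"ay":0,"az":-0.174,"jaw":-0.5},{"tx":0,"ty":0,"tz":0,"ax":0,"ay":0,"az":-0.174,"jaw":-0.5},{"tx":0,"ty":0,"tz":0,"ax":0,"ay":0,"az":-0.174,"jaw":-0.5},{"tx":0,"ty":0,"tz":0,"ax":0,"ay":0,"az":-0.174,"jaw":-0.5},{"tx":0,"ty":0,"tz":0,"ax":0,"ay":0,"az":-0.174,"jaw":-0.5}]' >/dev/null
python3 -m jog '[{"tx":0,"ty":0,"tz":0,"ax":0,"ay":0,"az":-0.174,"jaw":-0.5},{"tx":0,"ty":0,"tz":0,"ax":0,"ay":0,"az":-0.174,"jaw":-0.5},{"tx":0,"ty":0,"tz":0,"ax":0,"ay":0,"az":-0.174,"jaw":-0.5},{"tx":0,"ty":0,"tz":0,"ax":0,"ay":0,"az":-0.174,"jaw":-0.5},{"tx":0,"ty":0,"tz":0,"ax":0,"ay":0,"az":-0.174,"jaw":-0.5}]' >/dev/null
python3 -m jog '[{"tx":0,"ty":0,"tz":0,"ax":0,"ay":0,"az":-0.174,"jaw":-0.5},{"tx":0,"ty":0,"tz":0,"ax":0,"ay":0,"az":-0.174,"jaw":-0.5},{"tx":0,"ty":0,"tz":0,"ax":0,"ay":0,"az":-0.174,"jaw":-0.5},{"tx":0,"ty":0,"tz":0,"ax":0,"ay":0,"az":-0.098,"jaw":-0.5},{"tx":0,"ty":0,"tz":0,"ax":0,"ay":0,"az":0,"jaw":-0.5}]' >/dev/null
python3 - <<'E'
from st import *
rep((571.9,117.6,81),93.4)
c=capture("scene")
for k in("plum_mid","mustard_mid","cream_mid","tin_mid"):
    for r in place_of(k,"scene")[:3]: print(k,round(r["conf"],2),onz(c,r["centre"],93))
E
```

```text
time_s: 31.4
eef_pos: [570.7, 117.4, 145.4]
ee_rot: [-0.0, 1.0, 0.029, -0.001]
force: [-0.1, 0.8, -0.9]
grip_width: 0.752
grip_force: 0.0
t 33.9 p [571.4 117.4 145.6] yang 93.39 J6 -93.3 F [ 0.   1.1 -0.3] w 63.8 gf 0.0 tilt [-0.  0.]
to go tool xyz [-0.5  0.1 64.6]
az -0.0002
plum_mid 0.86 [ 627.  -591.5   93. ]
plum_mid 0.69 [566.4 218.3  93. ]
plum_mid 0.59 [ 342.1 -362.8   93. ]
mustard_mid 0.91 [484.1 124.5  93. ]
mustard_mid 0.26 [ 550.7 -398.7   93. ]
mustard_mid 0.17 [ 790.5 -244.8   93. ]
cream_mid 0.79 [668.3 108.5  93. ]
tin_mid 0.88 [582.8  17.9  93. ]
```

```bash
python3 -m jog '[{"tx":-0.5,"ty":0,"tz":20,"ax":0,"ay":0,"az":0,"jaw":-0.5},{"tx":0,"ty":0,"tz":25,"ax":0,"ay":0,"az":0,"jaw":-0.5},{"tx":0,"ty":0,"tz":20,"ax":0,"ay":0,"az":0,"jaw":-0.5},{"tx":0,"ty":0,"tz":0,"ax":0,"ay":0,"az":0,"jaw":-0.3},{"tx":0,"ty":0,"tz":0,"ax":0,"ay":0,"az":0,"jaw":-0.2}]'
python3 -m jog '[{"tx":0,"ty":0,"tz":0,"ax":0,"ay":0,"az":0,"jaw":-0.1},{"tx":0,"ty":0,"tz":0,"ax":0,"ay":0,"az":0,"jaw":0},{"tx":0,"ty":0,"tz":0,"ax":0,"ay":0,"az":0,"jaw":0.1},{"tx":0,"ty":0,"tz":0,"ax":0,"ay":0,"az":0,"jaw":0.1}]' 25
python3 -m jog '[{"tx":0,"ty":0,"tz":0,"ax":0,"ay":0,"az":0.03,"jaw":0.1},{"tx":0,"ty":0,"tz":0,"ax":0,"ay":0,"az":0.06,"jaw":0.1},{"tx":0,"ty":0,"tz":0,"ax":0,"ay":0,"az":0.09,"jaw":0.1},{"tx":0,"ty":0,"tz":0,"ax":0,"ay":0,"az":0.11,"jaw":0.1},{"tx":0,"ty":0,"tz":0,"ax":0,"ay":0,"az":0.11,"jaw":0.1}]' >/dev/null
python3 -m jog '[{"tx":0,"ty":0,"tz":0,"ax":0,"ay":0,"az":0.11,"jaw":0.1},{"tx":0,"ty":0,"tz":0,"ax":0,"ay":0,"az":0.11,"jaw":0.1},{"tx":0,"ty":0,"tz":0,"ax":0,"ay":0,"az":0.11,"jaw":0.1},{"tx":0,"ty":0,"tz":0,"ax":0,"ay":0,"az":0.11,"jaw":0.1},{"tx":0,"ty":0,"tz":0,"ax":0,"ay":0,"az":0.11,"jaw":0.1}]' |grep force
python3 -m jog '[{"tx":0,"ty":0,"tz":0,"ax":0,"ay":0,"az":0.11,"jaw":0.1},{"tx":0,"ty":0,"tz":0,"ax":0,"ay":0,"az":0.11,"jaw":0.1},{"tx":0,"ty":0,"tz":0,"ax":0,"ay":0,"az":0.11,"jaw":0.1},{"tx":0,"ty":0,"tz":0,"ax":0,"ay":0,"az":0.11,"jaw":0.1},{"tx":0,"ty":0,"tz":0,"ax":0,"ay":0,"az":0.09,"jaw":0.1}]' >/dev/null
python3 -m jog '[{"tx":0,"ty":0,"tz":0,"ax":0,"ay":0,"az":0.061,"jaw":0.1},{"tx":0,"ty":0,"tz":0,"ax":0,"ay":0,"az":0.03,"jaw":0.1},{"tx":0,"ty":0,"tz":0,"ax":0,"ay":0,"az":0,"jaw":0.1}]'
python3 -c "
from st import *
rep((571.9,117.6,81),3.4)"
```

```text
time_s: 34.78
eef_pos: [572.5, 117.5, 81.7]
ee_rot: [0.001, -0.03, 1.0, -0.0]
force: [0.8, -0.1, 0.9]
grip_width: 0.601
grip_force: 0.0
time_s: 35.28
eef_pos: [572.5, 117.6, 81.8]
ee_rot: [0.001, -0.03, 1.0, 0.0]
force: [-1.2, 0.9, 5.9]
grip_width: 0.53
grip_force: 26.7
force: [-1.3, -4.1, 5.4]
grip_force: 39.2
time_s: 37.52
eef_pos: [571.8, 117.1, 81.8]
ee_rot: [0.0, 0.686, 0.728, -0.0]
force: [-4.8, -2.0, 9.4]
grip_width: 0.538
grip_force: 27.0
t 37.52 p [571.8 117.1  81.8] yang 3.37 J6 -3.3 F [-4.8 -2.   9.4] w 45.7 gf 27.0 tilt [-0. -0.]
to go tool xyz [0.5 0.1 0.8]
az -0.0006
```

Release, retreat upwards and aside, then check from above.

```bash
python3 -m jog '[{"tx":0,"ty":0,"tz":0,"ax":0,"ay":0,"az":0,"jaw":-0.3},{"tx":0,"ty":0,"tz":0,"ax":0,"ay":0,"az":0,"jaw":-0.5},{"tx":0,"ty":0,"tz":0,"ax":0,"ay":0,"az":0,"jaw":-0.5},{"tx":0,"ty":0,"tz":-25,"ax":0,"ay":0,"az":0,"jaw":-0.5},{"tx":0,"ty":0,"tz":-45,"ax":0,"ay":0,"az":0,"jaw":-0.5}]'
python3 -m jog '[{"tx":0,"ty":0,"tz":-45,"ax":0,"ay":0,"az":0,"jaw":-0.5},{"tx":-40,"ty":-10,"tz":0,"ax":0,"ay":0,"az":0,"jaw":-0.5},{"tx":-55,"ty":-15,"tz":0,"ax":0,"ay":0,"az":0,"jaw":-0.5},{"tx":-55,"ty":-15,"tz":0,"ax":0,"ay":0,"az":0,"jaw":-0.5},{"tx":-55,"ty":-15,"tz":0,"ax":0,"ay":0,"az":0,"jaw":-0.5}]' >/dev/null
python3 -m jog '[{"tx":-55,"ty":-15,"tz":0,"ax":0,"ay":0,"az":0,"jaw":-0.5},{"tx":-45,"ty":-15,"tz":0,"ax":0,"ay":0,"az":0,"jaw":-0.5},{"tx":0,"ty":0,"tz":0,"ax":0,"ay":0,"az":0,"jaw":-0.5},{"tx":0,"ty":0,"tz":0,"ax":0,"ay":0,"az":0,"jaw":-0.5}]' |grep -E "pos|force"
python3 - <<'E'
from st import *
c=capture("top");save(c,"top5",(190,150,470,300),2.8)
print("div",dividers(c,(573.5,114)))
Q=carton(c,170,8,(668,120),132,60);print("red",rect(Q))
print("teal",rect(carton(c,80,100,(487,-288),86)))
E
```

```text
time_s: 38.15
eef_pos: [571.1, 117.5, 150.1]
ee_rot: [-0.001, 0.686, 0.728, -0.001]
force: [0.8, 0.2, -0.6]
grip_width: 0.751
grip_force: 0.0
eef_pos: [505.5, -191.6, 195.6]
force: [-0.8, -0.4, -0.7]
grip_force: 0.0
div (array([574. , 115.9]), np.float64(48.31817254111769), 705, np.float64(3.216211299845323))
red (array([666.6, 120. ]), array([57. , 89.4]), 3.0968520641326904, np.float64(131.8362686648194), 479)
teal (array([ 475.7, -283.6]), array([44.1, 90.9]), 10.368021011352539, np.float64(86.80522934163773), 153)
```

View pics/top5.png

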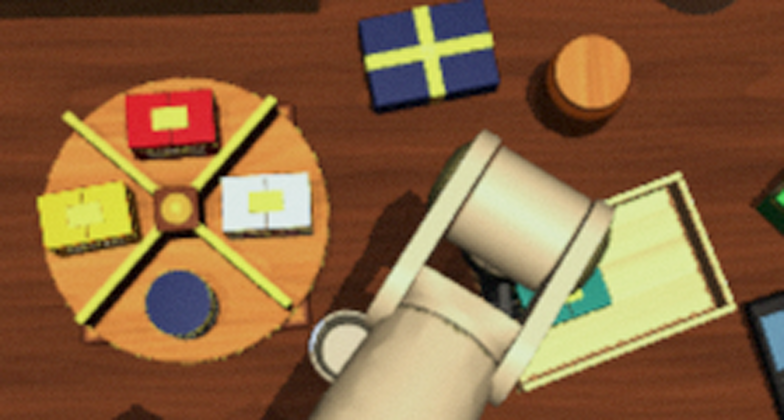

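The red carton is at about (170,120), facing the shop and clicked in. The other goods are standing and the counter things have not moved.

```bash
python3 -c "
from rig import finish_job
print(finish_job())"
```

```text
the job is handed in; nothing more can be done
None
```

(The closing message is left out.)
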